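# Offer the swing-out window holder up to its hinge and hold it for the pin

## Task

The swing-out window holder, the upright square frame with a hinge knuckle on one edge, goes on the hinge of the translation stage: lift it out of its slotted stand, bring its knuckle in between the two fixed knuckles on the jamb block and set it down lightly on the lower one, upright, so that all three holes line up and a colleague can drop the pin through. It can stand out from the hinge at any swing angle, but it will not stay there by itself: finish while still holding it lined up, without letting go. Do not push the stage off its setting or disturb the other things on the bench.

Things in the scene. Friction and masses are not known exactly. Their poses are not given: they have to be found in the camera images.
- window_leaf: (mm) Loose hinge leaf: upright aluminium frame plate, 68 wide (x), 12 thick (y), 80 high (z), about 0.17 kg; clear recessed window 40 across, centred 36 above the bottom edge; 24 of solid bar above it. Its +x edge carries one upright steel knuckle tube (see leaf_bore). Origin: centre of the bottom edge, z up. It starts upright in the slot of stand_a.
- leaf_bore (a point): (mm) Centre of the lower end of the loose leaf's knuckle, at (48, 0, 24) in the frame of window_leaf and with its axes (z along the bore, +x away from the frame). The knuckle is a tube of 22 outside diameter, 10 bore and 24 tall, reaching up from this point; a tab 12 thick joins it to the frame.
- hinge_seat (a point): (mm) On the hinge axis, centre of the top face of the lower fixed knuckle (tube, 22 outside, 10 bore, 18 tall), 82 above the bench. z up along the bore; +x points into the jamb block, so the loose leaf comes from the open -x side. When the loose knuckle rests on the lower one with the holes in line, leaf_bore and hinge_seat coincide.
- hinge_upper (a point): (mm) On the hinge axis, centre of the underside of the upper fixed knuckle (tube, 22 outside, 10 bore, 18 tall), 30 above hinge_seat: a gap of 30 for a loose knuckle 24 tall. Axes as hinge_seat. The fixed leaf's plate, 38 wide, stands 19 behind the hinge axis; behind it the jamb block, 40 wide, reaches 53 behind the axis and to 134 above the bench.
- stage: (mm) Micrometer translation stage, fixed: black base 100 x 96, black carriage 72 x 80 with its top 44 above the bench, carrying the aluminium jamb block (foot 8 high). Silver knurled knob, 34 across, sticks out to +x, to 126 from the origin. Origin: centre of the underside. The carriage sits at -7 to +7 along x and slides only if pushed with more than about 40 N.
- stand_a: (mm) Grey slotted optics stand, fixed, 90 x 60 x 28 high, that holds the hinged window_leaf; slot along its x, 14 wide, 18 deep, floor 10 above the bench. Origin: centre of the underside.
- stand_b: (mm) A like stand that holds the plain window holder. The two stands can swap places.
- plain_holder: (mm) Bystander: a window frame just like the loose leaf (68 x 12 x 80) but without knuckle; stands in stand_b. Origin: centre of its bottom edge.
- lens_mount: (mm) Bystander: orange anodized lens ring, 62 across, on a steel pedestal (foot 52 across), 116 high overall. Origin: underside centre.
- beam_dump: (mm) Bystander: black finned cylinder 54 across, 80 long, lying along its x on a foot 60 x 44; 71 high. Origin: underside centre.
- fork_a: (mm) Bystander: slotted steel clamping fork 66 x 34 x 12, lying flat in front of the stage. Origin: underside centre.
- fork_b: (mm) Bystander: another such fork, lying flat beyond the stage. Origin: underside centre.
- driver: (mm) Bystander: screwdriver 170 long, lying on the left.
- hinge_pin: (mm) Bystander: the hinge pin, 8 diameter, 72 long with a tapered nose, lying in a small black tray 100 x 46 x 14 on the left beyond the stage; the colleague will fit it.

How it is judged:
By the outcome, as a careful person would: the job done as asked, in the order asked, and still so for the second after the job is handed in, while the arm keeps its last pose, push and grip.
It also fails if it takes over 35 s, if anything falls off the work surface, if the arm or the gripper's body presses on something with over 40 N, if the wrist force passes 120 N, or if a joint passes its speed limit or range.

## Robot

A 6-joint arm with a two-finger parallel gripper is mounted at the origin on the work surface. World frame = base frame: x ahead of the robot, y to its left, z up, the work surface at z = 0. Lengths are in m, angles in rad, forces in N, time in s.
With the tool pointing down it reaches from about 0.35 to 0.975 m from the base axis. Payload 4.9 kg.
Tool frame: the origin (TCP) lies at the very end of the fingers, on their centre line; the grasp point (between the pads) lies 19 mm behind it; z points along the fingers, y is the line along which they close (so a half turn about z gives the same grasp; the last joint's range is limited). The gripper opens to 85 mm and grips with 20 to 120 N. Pads are 22 mm wide; open, the fingers measure 114 mm over their backs; the gripper's body (76 mm by 85 mm) begins 54 mm behind the grasp point. The pads swing forward as they close: fully open they stand 13 mm farther back than shut.
Start: joints at [-1.3, 0.053, 1.613, -0, 1.476, -0.119], TCP at [0.237, -0.578, 0.231] pointing down, gripper open.
Joint ranges: [-3.01, 3.01], [-1.01, 2.22], [0.06, 2.58], [-1.02, 4.17], [0.09, 2.62], [-3.14, 3.14]. Speed limits (rad/s): [2.57, 2.57, 3.14, 3.14, 3.14, 3.14].

## Interface

Orientations are given as a unit quaternion [w, x, y, z].
In Python, from plant import manip gives the robot as it stands.
- The arm moves only by the tool move_arm, never from a script. Its argument "plan" is a list that holds one entry, the list of rows, each a list of 7 numbers: the shift along the tool's x, y, z as a fraction of full scale, then the turn, a rotation vector about the tool's x, y, z as a fraction of full scale, then the closure, from 0 (fully open) to 1 (shut). In form: [[[dx, dy, dz, wx, wy, wz, fingers], ...]]. A call has exactly 10 rows; each row shifts and turns the commanded pose from where the row before left it, along the tool's axes as they then stand; what a row does not reach is not made up. Full scale, the value 1, is 0.12 m for a shift and 0.15 rad for a turn. A row lasts 1/8 s, in which the tool goes at most 62.5 mm and 10.7 degrees, less where a joint would pass 70% of its speed; a pose out of reach is approached as far as the arm can. A call with a number of a shift or a turn outside -1 to 1 is refused whole. A call with a gripper value outside its range is refused whole. The fingers move at their own pace and stop on an object; the grip force is fixed at half the most. Time passes only in rows, so rows that do not move let the fingers close, or fill a call up. It gives the time, the measured TCP pose, the force, the opening and the grip force at its end, in the units of the state.
- manip.state(): the state, without advancing time (a new reading comes with each control period).
- manip.grab_frame(name): name is "scene" or "side" or "wrist"; returns a dict with "pixels" (480x640x3 uint8, blue, green, red), "depth" (480x640 float32, m along the optical axis (not along the pixel's ray), 0 where there is no reading), "vfov" (degrees; the focal length in pixels is half the picture's height over the tangent of half this angle, whatever the lens; pixels are square), "cx", "cy" (the principal point, pixels), "view" (4x4, takes a point from world to camera coordinates). Camera axes: x right, y down, z forward; pixel columns grow to the right and rows downward; lengths in m; the calibration is good to about 2 mm. A picture is of the moment at which its call begins.
- manip.job_done(): hands the job in; it is judged then, once.
The state is a dict: "time": time; "joint_pos": joint angles; "joint_vel": joint speeds; "joint_efforts": joint torques, N m; "tool_pos": TCP position; "tool_rot": TCP orientation; "contact_force": force on the tool from outside, world axes, zero at the start; "ft_torque": the same for the moment, N m; "gripper_width": opening from 0.0 (shut) to 1.0 (fully open); "grasp_force": force on a finger pad.
Only numpy, scipy, OpenCV 4.12 (cv2) and the standard library are available. Lean on these libraries where they do the work, as an engineer would, in place of code of your own. Each camera call takes 0.05 s, during which the arm holds its last target. There are 200 camera calls.

## Working session

There is one attempt and no reset: what is moved stays moved. The work goes in short steps, Python scripts to look and compute and a tool call to move; the robot and the scene stay as the last step left them, time stands still between calls to the robot, and variables do not carry over. Pictures are saved under pics/ and viewed, at most 10 in all, crops included, and the job is handed in when it is done.

Besides the shell and the picture viewer there is one more tool, called after "Emit:" by a JSON object that holds its "name" and its "arguments". move_arm: Moves the arm, as the interface text tells. Its arguments: {"type":"object","properties":{"plan":{"type":"array"}},"required":["plan"]}

```bash
mkdir -p pics; cat > h.py <<'E'
import numpy as np, cv2
from plant import manip
def grab(n):
    f=manip.grab_frame(n); f['f']=240/np.tan(np.radians(f['vfov'])/2); return f
def cloud(f):
    d=f['depth']; v,u=np.indices(d.shape)
    P=np.stack([(u-f['cx'])/f['f']*d,(v-f['cy'])/f['f']*d,d],-1)
    V=np.array(f['view']); R,t=V[:3,:3],V[:3,3]
    W=(P-t)@R; W[d==0]=np.nan
    return W
def proj(f,p):
    V=np.array(f['view']); c=V[:3,:3]@np.array(p)+V[:3,3]
    return c[:2]/c[2]*f['f']+[f['cx'],f['cy']]
def ray(f,u,v,z):
    V=np.array(f['view']); R,t=V[:3,:3],V[:3,3]; o=-R.T@t
    d=R.T@np.array([(u-f['cx'])/f['f'],(v-f['cy'])/f['f'],1]); return o+d*(z-o[2])/d[2]
E
python3 - <<'E'
from h import *
for n in ('scene','side'):
    f=grab(n); cv2.imwrite(f'pics/{n}0.png',f['pixels']); print(n,f['f'],(-np.array(f['view'])[:3,:3].T@np.array(f['view'])[:3,3]).round(3))
    np.savez(f'pics/{n}0.npz',**{k:np.array(v) for k,v in f.items()})
s=manip.state(); print(s)
E
```

```text
scene 439.69613911594854 [ 1.268 -0.644  0.74 ]
side 436.25019056123966 [0.483 0.841 0.596]
{'time': 0.1, 'joint_pos': array([-1.29997425e+00,  5.33155248e-02,  1.61417054e+00, -3.64919229e-06,
        1.47600323e+00, -1.19008560e-01]), 'joint_vel': array([-0.00027635, -0.00064241, -0.00174216, -0.0010211 , -0.00053274,
        0.00114727]), 'joint_efforts': array([ 5.04567925e-04, -3.94898272e+01, -3.71363711e+01, -1.21560338e-04,
        3.84450745e-03, -2.24290027e-07]), 'tool_pos': array([ 0.23736061, -0.57755696,  0.23016238]), 'tool_rot': array([-9.45452035e-04,  9.81063599e-01,  1.93683543e-01, -7.37258394e-05]), 'contact_force': array([0.46285301, 0.43651441, 0.91093393]), 'ft_torque': array([ 0.02909375, -0.00703961,  0.01219489]), 'grasp_force': 0.0, 'gripper_width': 1.0040151636291026}
```

View pics/scene0.png

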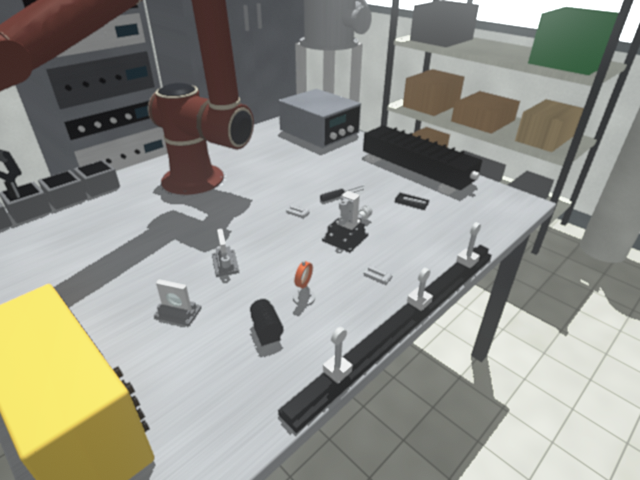

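View pics/side0.png

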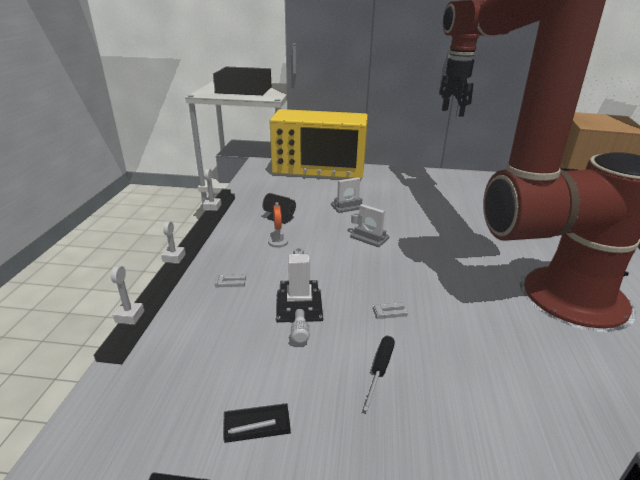

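The scene view shows the stage at about (345,225), and the two window stands at (225,255) and (175,300). In the side view, the stand at (370,225) looks like the one with the knuckle, on its left edge. Next I'll cluster the depth points.

```bash
python3 - <<'E'
from h import *
pts=[]
for n in ('scene','side'):
    f=dict(np.load(f'pics/{n}0.npz')); W=cloud(f)
    m=((W[...,2]>.006)&(W[...,2]<.15)&(W[...,0]>.2)&(W[...,0]<1.0)&(abs(W[...,1])<.7)).astype(np.uint8)
    k,l,st,c=cv2.connectedComponentsWithStats(m)
    for i in range(1,k):
        if st[i,4]>60:
            p=W[l==i]; r=cv2.minAreaRect(p[:,:2].astype(np.float32)*1000)
            print(n,c[i].round(),st[i,4],'lo',p.min(0).round(3),'hi',p.max(0).round(3),np.round(r[0]),np.round(r[1]),round(r[2]))
# top-view map from both: height
for n in ('scene','side'):
    f=dict(np.load(f'pics/{n}0.npz')); W=cloud(f)
    for nm,b in dict(A=(225,255),S=(345,220)).items():
        if n=='side': b=dict(A=(368,225),S=(299,290))[nm]
        s=50; u,v=b; im=f['pixels'][v-s:v+s,u-s:u+s]
        cv2.imwrite(f'pics/c_{n}{nm}.png',cv2.resize(im,(390,290) if 0 else (380,380),interpolation=cv2.INTER_CUBIC))
ims=[cv2.imread(f'pics/c_{n}{m}.png') for n in('scene','side') for m in 'AS']
ims=[cv2.resize(i,(300,300)) for i in ims]
cv2.imwrite('pics/mos.png',np.vstack([np.hstack(ims[:2]),np.hstack(ims[2:])]))
E
```

```text
scene [423. 157.] 4136 lo [0.288 0.539 0.006] hi [0.732 0.683 0.109] [510. 612.] [443. 144.] 0
scene [347. 219.] 1840 lo [0.411 0.066 0.006] hi [0.663 0.383 0.137] [533. 207.] [152. 356.] 47
scene [412. 199.] 212 lo [0.572 0.38  0.006] hi [0.679 0.453 0.017] [625. 418.] [101.  57.] 14
scene [298. 210.] 140 lo [0.381 0.089 0.006] hi [0.45  0.142 0.014] [416. 116.] [66. 38.] 16
scene [381. 336.] 7270 lo [ 0.891 -0.372  0.006] hi [0.945 0.331 0.15 ] [918. -20.] [702.  53.] 90
scene [224. 257.] 680 lo [ 0.413 -0.234  0.006] hi [ 0.521 -0.143  0.094] [ 473. -192.] [ 60. 110.] 62
scene [304. 283.] 655 lo [ 0.678 -0.159  0.006] hi [ 0.73  -0.099  0.118] [ 708. -131.] [48. 50.] 51
scene [379. 273.] 224 lo [0.742 0.039 0.006] hi [0.811 0.087 0.014] [776.  62.] [66. 39.] 12
scene [175. 302.] 1368 lo [ 0.5   -0.416  0.006] hi [ 0.59  -0.321  0.094] [ 539. -370.] [92. 60.] 31
scene [266. 320.] 1053 lo [ 0.682 -0.301  0.006] hi [ 0.773 -0.226  0.073] [ 727. -261.] [53. 84.] 68
scene [110. 453.] 4174 lo [ 0.749 -0.7    0.013] hi [ 0.822 -0.558  0.15 ] [ 810. -617.] [ 58. 159.] 26
side [332. 175.] 5420 lo [ 0.417 -0.693  0.006] hi [ 0.822 -0.14   0.15 ] [ 572. -381.] [341. 540.] 20
side [159. 278.] 5557 lo [ 0.893 -0.371  0.006] hi [0.945 0.333 0.148] [919. -19.] [ 52. 703.] 0
side [278. 215.] 976 lo [ 0.68  -0.286  0.006] hi [ 0.776 -0.092  0.117] [ 728. -189.] [ 93. 194.] 1
side [299. 297.] 2692 lo [0.553 0.071 0.006] hi [0.661 0.253 0.136] [600. 165.] [ 96. 175.] 11
side [229. 279.] 263 lo [0.742 0.044 0.006] hi [0.812 0.087 0.015] [776.  65.] [67. 37.] 10
side [389. 309.] 322 lo [0.381 0.093 0.006] hi [0.451 0.143 0.014] [416. 119.] [65. 38.] 16
side [380. 363.] 681 lo [0.412 0.216 0.006] hi [0.462 0.381 0.029] [440. 299.] [170.  25.] 77
side [254. 423.] 950 lo [0.572 0.384 0.006] hi [0.678 0.456 0.017] [625. 420.] [100.  49.] 16
side [171. 477.] 249 lo [0.639 0.563 0.091] hi [0.711 0.574 0.108] [675. 568.] [72. 10.] 1
```

View pics/mos.png

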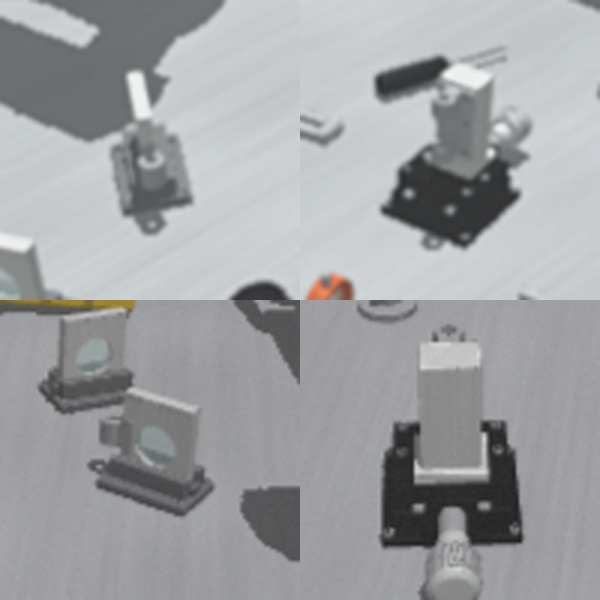

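The mosaic shows the leaf's knuckle on the +x/−y side of its stand. The hinge knuckles are on the −y face of the jamb block, with the knob towards +y. Next I'll measure the leaf's top bar and the block top.

```bash
python3 - <<'E'
from h import *
def rect(p,lbl):
    r=cv2.minAreaRect(p[:,:2].astype(np.float32)*1000); print(lbl,len(p),'c',np.round(r[0],1),'size',np.round(r[1],1),'ang',round(r[2],1),'z',np.nanmedian(p[:,2]).round(4))
for n in ('scene','side'):
    f=dict(np.load(f'pics/{n}0.npz')); W=cloud(f); x,y,z=W[...,0],W[...,1],W[...,2]
    A=(x>.40)&(x<.54)&(y>-.25)&(y<-.12)
    rect(W[A&(z>.084)&(z<.1)],n+' leaftop'); 
    rect(W[A&(z>.062)&(z<.1)],n+' leafupper')
    q=W[A&(z>.05)&(z<.084)]; rect(q,n+' leafmid')
    rect(W[A&(z>.024)&(z<.032)],n+' stand')
    S=(x>.5)&(x<.7)&(y>.03)&(y<.29)
    rect(W[S&(z>.129)],n+' blocktop'); rect(W[S&(z>.06)&(z<.129)],n+' blockside')
    rect(W[S&(z>.038)&(z<.047)],n+' carriage'); rect(W[S&(z>.008)],n+' all')
f=grab('wrist'); print(np.array(f['view']).round(3), manip.state()['tool_pos'])
E
```

```text
scene leaftop 87 c [ 467.5 -188.8] size [11.9 70.2] ang 62.1 z 0.0901
scene leafupper 127 c [ 468.1 -189.1] size [12.  71.5] ang 62.2 z 0.0891
scene leafmid 113 c [ 477.  -201.2] size [19.9 94.1] ang 72.2 z 0.0587
scene stand 147 c [ 466.9 -188.6] size [37.7 78.1] ang 62.2 z 0.0282
scene blocktop 139 c [606.8 125.1] size [41.8 67.3] ang 12.8 z 0.1326
scene blockside 420 c [617.  122.1] size [59.5 43. ] ang 50.2 z 0.0918
scene carriage 377 c [599.1 165.5] size [ 84.1 157.6] ang 10.8 z 0.0433
scene all 1551 c [603.3 160.3] size [ 94.2 175.2] ang 9.3 z 0.0444
side leaftop 110 c [ 467.6 -185.6] size [15.6 68.5] ang 61.9 z 0.0892
side leafupper 292 c [ 467.3 -185.7] size [16.6 69.1] ang 63.4 z 0.0798
side leafmid 324 c [ 477.6 -190.6] size [19.7 91.8] ang 63.9 z 0.0647
side stand 157 c [ 468.3 -183.3] size [36.8 78.6] ang 65.0 z 0.0279
side blocktop 261 c [607.3 128.6] size [39.1 62.8] ang 10.5 z 0.1336
side blockside 603 c [608.3 127.3] size [38.6 65.3] ang 11.1 z 0.0967
side carriage 761 c [599.1 171.3] size [ 79.9 161.9] ang 10.8 z 0.0438
side all 2587 c [600.3 165.6] size [ 95.  174.5] ang 10.9 z 0.0448
[[ 0.379 -0.925 -0.002 -0.623]
 [-0.893 -0.366  0.26  -0.035]
 [-0.241 -0.096 -0.966  0.379]
 [ 0.     0.     0.     1.   ]] [ 0.23734692 -0.57765496  0.23032114]
```

Emit:
{"name": "move_arm", "arguments": {"plan": [[[0.3,-0.228,0.04,0,0,0,0],[0.3,-0.228,0.04,0,0,0,0],[0.3,-0.228,0.04,0,0,0,0],[0.3,-0.228,0.04,0,0,0,0],[0.3,-0.228,0.04,0,0,0,0],[0.3,-0.228,0.04,0,0,0,0],[0.3,-0.228,0.04,0,0,0,0],[0.3,-0.228,0.04,0,0,0,0],[0.3,-0.228,0.04,0,0,0,0],[0.3,-0.228,0.04,0,0,0,0]]]}}

```text
time: 1.4
tool_pos: [0.4669, -0.1868, 0.1829]
tool_rot: [-0.0, 0.981, 0.194, -0.0]
contact_force: [-0.1, 0.4, 0.3]
gripper_width: 1.003
grasp_force: 0.0
```

Emit:
{"name": "move_arm", "arguments": {"plan": [[[0,0,0,0,0,0.65,0],[0,0,0,0,0,0.65,0],[0,0,0,0,0,0.65,0],[0,0,0,0,0,0.65,0],[0,0,0,0,0,0.65,0],[0,0,0,0,0,0.65,0],[0,0,0,0,0,0.65,0],[0,0,0,0,0,0.65,0],[0,0,0,0,0,0.62,0],[0,0,0,0,0,0,0]]]}}

```text
time: 2.65
tool_pos: [0.4663, -0.1881, 0.183]
tool_rot: [-0.0, 0.971, -0.239, -0.0]
contact_force: [-0.7, 0.8, 0.5]
gripper_width: 0.998
grasp_force: 0.0
```

```bash
cat >> h.py <<'E'
def tool():
    from scipy.spatial.transform import Rotation as R
    s=manip.state(); q=s['tool_rot']; M=R.from_quat([q[1],q[2],q[3],q[0]]).as_matrix(); return s,np.array(s['tool_pos']),M
def yaw(M): return np.degrees(np.arctan2(M[1,0],M[0,0]))
E
python3 - <<'E'
from h import *
f=grab('wrist'); cv2.imwrite('pics/w1.png',f['pixels']); W=cloud(f)
np.savez('pics/w1.npz',**{k:np.array(v) for k,v in f.items()})
s,p,M=tool(); print(s['time'],p,M.round(3),yaw(M),s['contact_force'],s['joint_pos'].round(2))
x,y,z=W[...,0],W[...,1],W[...,2]
A=(x>.40)&(x<.56)&(y>-.26)&(y<-.12)&(z>.084)&(z<.094)
r=cv2.minAreaRect(W[A][:,:2].astype(np.float32)*1000); print(A.sum(),r,np.median(z[A]))
v,u=np.where(A); print('px',u.min(),u.max(),v.min(),v.max())
K=(x>.48)&(x<.55)&(y>-.25)&(y<-.17)&(z>.053)&(z<.062)
r=cv2.minEnclosingCircle(W[K][:,:2].astype(np.float32)*1000); print(K.sum(),r,np.median(z[K]))
E
```

```text
2.7 [ 0.4663588  -0.18812658  0.18305873] [[ 0.886 -0.463 -0.   ]
 [-0.463 -0.886  0.   ]
 [-0.    -0.    -1.   ]] -27.595314652419216 [-0.09063568  0.31581566 -0.54826688] [-0.53 -0.21  1.94  0.    1.41  1.52]
2245 ((463.4698486328125, -187.89614868164062), (11.805341720581055, 68.4666748046875), 62.08460235595703) 0.09081411152623566
px 308 328 182 293
837 ((504.2268981933594, -209.04098510742188), 13.07325553894043) 0.05861113245763676
```

View pics/w1.png

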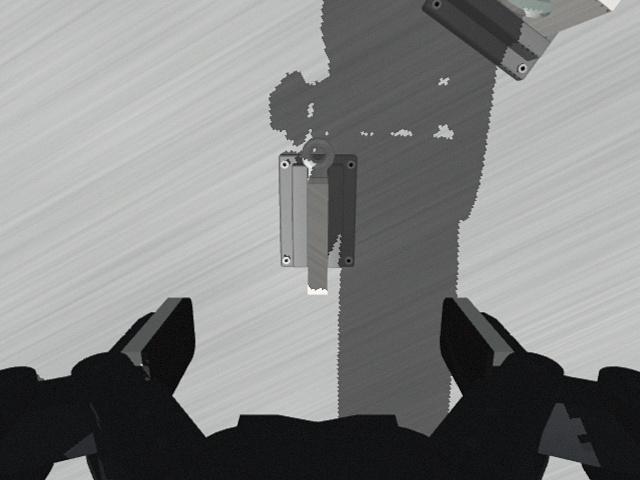

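Wrist view: the leaf's top bar runs from v = 182 to 293 at u ≈ 318, and its knuckle ring is at (318,150). That puts the leaf at about (463.5, −188) mm, yaw −28°, with the top at 91 mm and the sizes as given. The fingers straddle it, so I'll descend and close.

Emit:
{"name": "move_arm", "arguments": {"plan": [[[-0.02,0.01,0.128,0,0,0,0],[0,0,0.128,0,0,0.03,0],[0,0,0.128,0,0,0,0],[0,0,0.128,0,0,0,0],[0,0,0.128,0,0,0,0],[0,0,0.128,0,0,0,0],[0,0,0.128,0,0,0,0],[0,0,0.128,0,0,0,0],[0,0,0,0,0,0,0],[0,0,0,0,0,0,0.6]]]}}

```text
time: 3.95
tool_pos: [0.4642, -0.1884, 0.0608]
tool_rot: [0.0, 0.97, -0.241, 0.0]
contact_force: [0.5, 0.0, 0.8]
gripper_width: 0.815
grasp_force: 0.0
```

Emit:
{"name": "move_arm", "arguments": {"plan": [[[0,0,0,0,0,0,0.7],[0,0,0,0,0,0,0.8],[0,0,0,0,0,0,0.9],[0,0,0,0,0,0,1],[0,0,0,0,0,0,1],[0,0,0,0,0,0,1],[0,0,0,0,0,0,1],[0,0,0,0,0,0,1],[0,0,0,0,0,0,1],[0,0,0,0,0,0,1]]]}}

```text
time: 5.2
tool_pos: [0.4642, -0.1883, 0.0609]
tool_rot: [0.0, 0.97, -0.241, 0.0]
contact_force: [-0.9, 1.6, 5.7]
gripper_width: 0.137
grasp_force: 59.1
```

```bash
python3 - <<'E'
from h import *
s,p,M=tool(); print(s['time'],p,M.round(3),yaw(M),s['contact_force'],s['ft_torque'],s['gripper_width']*85,s['grasp_force'])
E
```

```text
5.2 [ 0.4641654  -0.1883239   0.06087296] [[ 0.883 -0.469  0.001]
 [-0.469 -0.883 -0.   ]
 [ 0.001 -0.    -1.   ]] -27.941650886281593 [-0.90522599  1.56458555  5.6596304 ] [0.09784265 0.04931041 0.06385722] 11.645176659708097 59.11869391333312
```

Emit:
{"name": "move_arm", "arguments": {"plan": [[[0,0,-0.03,0,0,0,1],[0,0,-0.07,0,0,0,1],[0,0,-0.12,0,0,0,1],[0,0,-0.15,0,0,0,1],[0,0,-0.15,0,0,0,1],[0,0,-0.15,0,0,0,1],[0,0,-0.12,0,0,0,1],[0,0,-0.1,0,0,0,1],[0,0,-0.05,0,0,0,1],[0,0,0,0,0,0,1]]]}}

```text
time: 6.45
tool_pos: [0.4639, -0.1882, 0.1735]
tool_rot: [0.0, 0.97, -0.241, 0.0]
contact_force: [-0.4, 0.1, -1.3]
gripper_width: 0.128
grasp_force: 58.4
```

```bash
python3 - <<'E'
from h import *
f=grab('wrist'); cv2.imwrite('pics/w2.png',f['pixels']); np.savez('pics/w2.npz',**{k:np.array(v) for k,v in f.items()})
s,p,M=tool(); print(s['time'],p,yaw(M),s['contact_force'],s['gripper_width']*85)
W=cloud(f); L=(W-p)@M*1000  # tool frame mm
x,y,z=L[...,0],L[...,1],L[...,2]
# knuckle top expected z(tool)=26.9-24=+3
K=(x>34)&(x<62)&(abs(y)<16)&(z>-3)&(z<10)
r=cv2.minEnclosingCircle(L[K][:,:2].astype(np.float32)); print(K.sum(),r,np.median(z[K]),L[K].min(0),L[K].max(0))
A=(abs(x)<45)&(abs(y)<15)&(z>-40)&(z<-20)
print(A.sum(),cv2.minAreaRect(L[A][:,:2].astype(np.float32)),np.median(z[A]))
E
```

```text
6.5 [ 0.46365031 -0.18807898  0.17289989] -27.944902832081656 [-0.41173938  0.13052837 -1.11852541] 11.29445215411804
2722 ((45.610172271728516, 0.3376064598560333), 12.968088150024414) 1.7565507094016495 [34.00340078 -9.85725482 -2.58753785] [58.55091787 11.57812326  9.81972597]
9753 ((3.0347061157226562, 1.4570903778076172), (29.808441162109375, 62.548824310302734), 72.58785247802734) -30.56406293687438
```

View pics/w2.png

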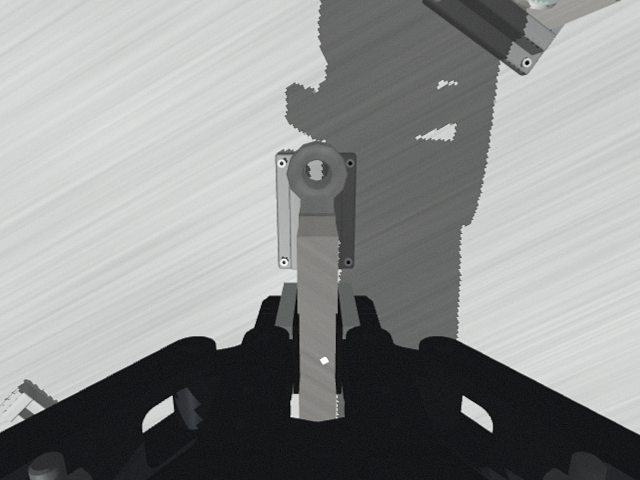

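The leaf is held, with its knuckle ring at px (317,171): bore at about (47.5, 0.9) mm in the tool frame. Next I'll transit to a 50 mm standoff in front of the hinge, turning to about 100.8°.

Emit:
{"name": "move_arm", "arguments": {"plan": [[[0.03,-0.13,0,0,0,0,1],[0.055,-0.26,0,0,0,0,1],[0.06,-0.28,0,0,0,0,1],[0.06,-0.3,0,0,0,0,1],[0.06,-0.3,0,0,0,0,1],[0.06,-0.3,0,0,0,0,1],[0.06,-0.28,0,0,0,0,1],[0.055,-0.25,0,0,0,0,1],[0,0,0,0,0,-0.7,1],[0,0,0,0,0,-1,1]]]}}

```text
time: 7.75
tool_pos: [0.6286, 0.0114, 0.172]
tool_rot: [-0.0, 0.994, -0.113, -0.001]
contact_force: [0.6, 0.4, -0.5]
gripper_width: 0.132
grasp_force: 58.7
```

Emit:
{"name": "move_arm", "arguments": {"plan": [[[0,0,0,0,0,-1,1],[0,0,0,0,0,-1,1],[0,0,0,0,0,-1,1],[0,0,0,0,0,-1,1],[0,0,0,0,0,-1,1],[0,0,0,0,0,-1,1],[0,0,0,0,0,-1,1],[0,0,0,0,0,-1,1],[0,0,0,0,0,-1,1],[0,0,0,0,0,-1,1]]]}}

```text
time: 9.0
tool_pos: [0.6285, 0.0109, 0.1722]
tool_rot: [-0.001, 0.804, 0.594, -0.0]
contact_force: [0.2, 0.6, -1.8]
gripper_width: 0.13
grasp_force: 58.7
```

Emit:
{"name": "move_arm", "arguments": {"plan": [[[0,0,0,0,0,-1,1],[0,0,0,0,0,-1,1],[0,0,0,0,0,-0.8,1],[0,0,0,0,0,-0.47,1],[0,0,0.1,0,0,0,1],[0,0,0.13,0,0,0,1],[0,0,0.13,0,0,0,1],[0,0,0.1,0,0,0,1],[0,0,0.05,0,0,0,1],[0,0,0,0,0,0,1]]]}}

```text
time: 10.25
tool_pos: [0.6283, 0.0097, 0.1114]
tool_rot: [-0.0, 0.638, 0.77, -0.0]
contact_force: [-0.6, -0.2, -1.3]
gripper_width: 0.129
grasp_force: 58.7
```

```bash
cat > look.py <<'E'
from h import *
import sys
n=sys.argv[1]
f=grab('wrist'); cv2.imwrite(f'pics/{n}.png',f['pixels']); np.savez(f'pics/{n}.npz',**{k:np.array(v) for k,v in f.items()})
s,p,M=tool(); print(s['time'],p,'yaw',yaw(M),s['contact_force'],s['gripper_width']*85)
W=cloud(f); L=(W-p)@M*1000
x,y,z=L[...,0],L[...,1],L[...,2]; H=W[...,2]*1000
def rep(nm,m):
    if m.sum()<20: print(nm,m.sum()); return
    q=L[m][:,:2].astype(np.float32); r=cv2.minAreaRect(q)
    print(nm,m.sum(),'rect',np.round(r[0],1),np.round(r[1],1),round(r[2],1),'lo',q.min(0).round(1),'hi',q.max(0).round(1),'H',np.median(H[m]).round(1))
rep('loose knuckle top',(x>36)&(x<62)&(abs(y)<16)&(z>-2)&(z<6))
rep('loose plate top',(x>25)&(x<40)&(abs(y)<15)&(z<-20)&(z>-40))
rep('block top',(x>60)&(abs(y)<60)&(H>131.5)&(H<140))
rep('block+upper',(x>60)&(abs(y)<60)&(H>126)&(H<140))
rep('upper knuckle',(x>60)&(abs(y)<60)&(H>126)&(H<132))
rep('carriage',(x>40)&(abs(y)<80)&(H>40)&(H<47))
E
python3 look.py w3
```

```text
10.3 [0.62874675 0.00964374 0.11216858] yaw 100.7043471992756 [-1.09252095 -0.12045248 -1.3248767 ] 10.832298518485674
loose knuckle top 2621 rect [48.3 -2.4] [21.6 24.4] 90.0 lo [ 36.  -13.1] hi [60.5  8.4] H 109.1
loose plate top 1754 rect [30.5 -2.2] [12.  10.9] 90.0 lo [25.  -8.2] hi [35.9  3.8] H 141.2
block top 262 rect [92.2 -2.8] [13. 20.] 0.4 lo [ 85.7 -12.8] hi [98.7  7.2] H 131.8
block+upper 2749 rect [92.5 -2.7] [15.  21.8] 1.0 lo [ 85.  -13.6] hi [100.    8.3] H 130.5
upper knuckle 2685 rect [92.5 -2.7] [15.  21.8] 1.0 lo [ 85.  -13.6] hi [100.    8.3] H 130.4
carriage 9117 rect [102.5  -2.6] [38.9 80.3] 0.2 lo [ 82.9 -42.7] hi [122.   37.5] H 44.8
```

View pics/w3.png

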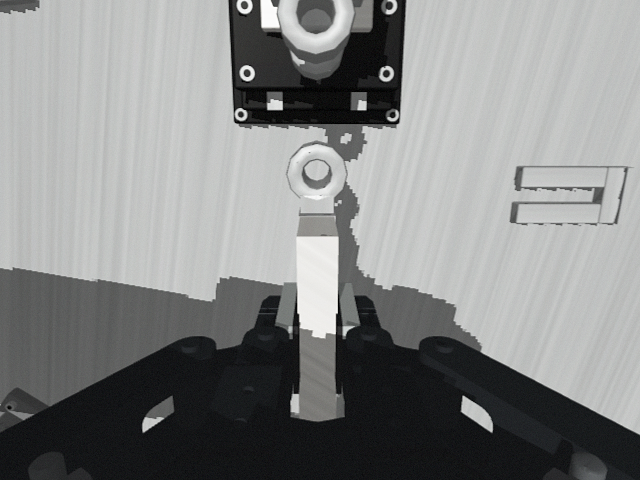

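The knuckle ring is at (317,171), unchanged, so the grasp is firm. The upper hinge ring is at (316,14): aligned in y, with about 46 mm still to go along tool x. The bore height is about 85 mm. I'll advance 25 mm and look again.

Emit:
{"name": "move_arm", "arguments": {"plan": [[[0.03,0,0,0,0,0,1],[0.04,0,0,0,0,0,1],[0.04,0,0,0,0,0,1],[0.04,0,0,0,0,0,1],[0.03,0,0,0,0,0,1],[0.02,0,0,0,0,0,1],[0.01,0,0,0,0,0,1],[0,0,0,0,0,0,1],[0,0,0,0,0,0,1],[0,0,0,0,0,0,1]]]}}

```text
time: 11.55
tool_pos: [0.6239, 0.0343, 0.112]
tool_rot: [0.0, 0.638, 0.77, -0.0]
contact_force: [0.3, 0.1, -0.8]
gripper_width: 0.13
grasp_force: 58.7
```

```bash
cat >> look.py <<'E'
def circ(nm,m):  # fit outer edge circle, least squares on convex hull of top-face points
    k,l,st,c=cv2.connectedComponentsWithStats(cv2.morphologyEx(m.astype(np.uint8),cv2.MORPH_OPEN,np.ones((3,3))))
    if k<2: print(nm,'none'); return
    i=1+np.argmax(st[1:,4]); mm=(l==i).astype(np.uint8)
    cs,h=cv2.findContours(mm,cv2.RETR_CCOMP,cv2.CHAIN_APPROX_NONE)
    for cc,hh in zip(cs,h[0]):
        if len(cc)<25: continue
        (a,b),(w,hh2),_=cv2.fitEllipse(cc); zt=np.median(H[m])/1000
        P=(ray(f,a,b,zt)-p)@M*1000
        print(nm,'hole' if hh[3]>=0 else 'outer','px',round(a,1),round(b,1),'axes',round(w,1),round(hh2,1),'tool',P.round(1))
circ('loose',(x>38)&(x<64)&(abs(y)<16)&(z>-0.5)&(z<6))
circ('upper',(x>58)&(abs(y)<25)&(H>128)&(H<132.5))
E
python3 look.py w4; cp pics/w4.png pics/w4v.png
```

```text
11.6 [0.62390514 0.03435547 0.112028  ] yaw 100.70637505482202 [-0.16794318 -0.76205038 -1.70214922] 10.531145821344117
loose knuckle top 2581 rect [47.8 -1.9] [21.5 23.6] 89.8 lo [ 36.  -12.7] hi [59.6  8.9] H 109.6
loose plate top 1764 rect [30.4 -1.8] [10.8 12.1] 0.2 lo [25.  -7.9] hi [35.8  4.2] H 141.7
block top 3834 rect [79.7 -2.5] [39.8 36.9] 89.9 lo [ 61.3 -22.4] hi [98.2 17.3] H 134.3
block+upper 10892 rect [79.2 -2.5] [39.8 37.9] 89.9 lo [ 60.3 -22.4] hi [98.2 17.3] H 131.0
upper knuckle 7792 rect [77.8 -3.4] [35.1 39.1] 2.8 lo [ 60.3 -22.1] hi [95.7 17. ] H 130.6
carriage 9239 rect [90.1 -2.4] [63.7 80.7] 0.2 lo [ 58.2 -42.7] hi [122.1  38. ] H 44.8
loose outer px 316.9 174.7 axes 59.1 62.7 tool [49.1 -2.   2.4]
loose hole px 316.9 172.9 axes 27.6 27.9 tool [49.7 -2.   2.4]
upper outer px 315.1 70.1 axes 130.2 135.1 tool [ 81.1  -2.4 -18.7]
upper hole px 314.8 108.1 axes 34.2 35.5 tool [ 70.8  -2.6 -18.7]
```

View pics/w4.png

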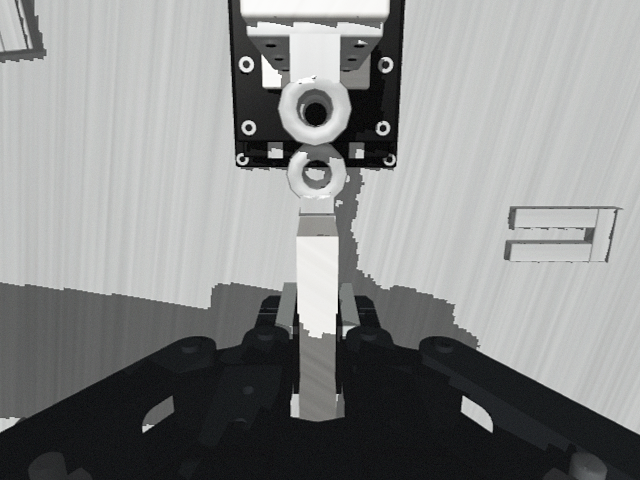

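At px (317,173) and (315,108) the holes show 21.3 mm to go in x and about −0.6 mm in y. With the knuckle at 85–109 mm and the gap at 82–112 mm, I can slide it in.

Emit:
{"name": "move_arm", "arguments": {"plan": [[[0.02,-0.005,0,0,0,0,1],[0.025,0,0,0,0,0,1],[0.025,0,0,0,0,0,1],[0.025,0,0,0,0,0,1],[0.025,0,0,0,0,0,1],[0.025,0,0,0,0,0,1],[0.02,0,0,0,0,0,1],[0.012,0,0,0,0,0,1],[0,0,0,0,0,0,1],[0,0,0,0,0,0,1]]]}}

```text
time: 12.85
tool_pos: [0.6194, 0.0552, 0.112]
tool_rot: [0.0, 0.638, 0.77, -0.0]
contact_force: [0.6, -0.1, -1.2]
gripper_width: 0.13
grasp_force: 58.7
```

```bash
python3 look.py w5; python3 - <<'E'
import cv2
a=cv2.imread('pics/w5.png')[110:230,240:400]; cv2.imwrite('pics/w5c.png',cv2.resize(a,None,fx=5,fy=5,interpolation=cv2.INTER_CUBIC))
E
```

```text
12.9 [0.61935879 0.055138   0.11202174] yaw 100.70805043686913 [ 0.49180566  0.72316356 -1.00313479] 11.28928059567321
loose knuckle top 88 rect [46.7 -1.8] [10.   5.4] 87.7 lo [44.  -6.9] hi [49.6  3.1] H 108.3
loose plate top 1761 rect [30.5 -1.9] [10.8 12.1] 0.2 lo [25.  -7.9] hi [35.9  4.2] H 141.7
block top 15266 rect [79.3 -1.8] [38.3 40.3] 0.4 lo [ 60.1 -22. ] hi [98.6 18.3] H 134.8
block+upper 18237 rect [79.2 -1.8] [38.4 40.3] 0.4 lo [ 60. -22.] hi [98.6 18.3] H 134.6
upper knuckle 3327 rect [66.3 -1.9] [12.6 38.2] 0.3 lo [ 60.  -20.9] hi [72.7 17.3] H 130.7
carriage 7432 rect [74.3 -1.8] [80.5 68.6] 90.0 lo [ 40. -42.] hi [108.6  38.5] H 44.8
upper outer px 316.2 123.5 axes 54.8 127.3 tool [ 66.5  -2.1 -18.7]
```

View pics/w5c.png

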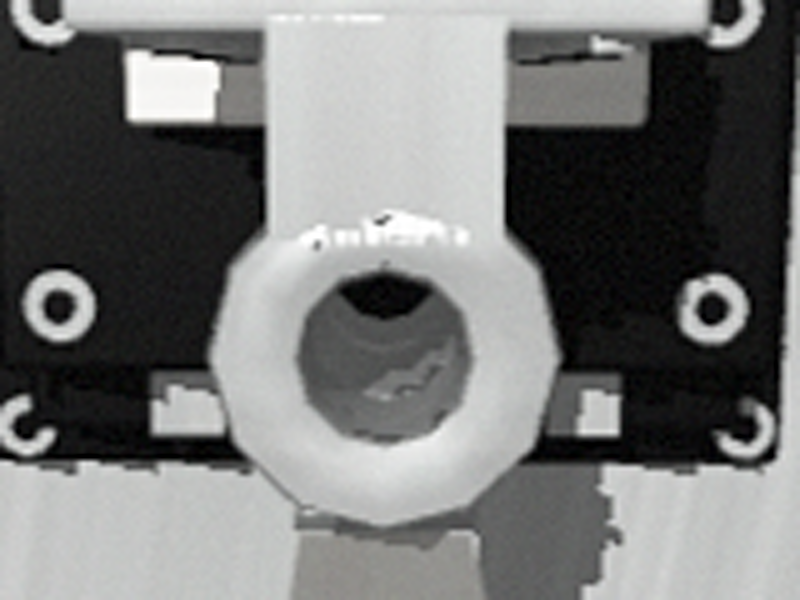

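```bash
python3 - <<'E'
from h import *
f=dict(np.load('pics/w5.npz')); s,p,M=tool()
g=f['pixels']; 
P=(ray(f,316.9,181.5,.1305)-p)@M*1000; print('upper hole',P.round(2))
for n,uv in (('w3',(317,171)),('w4',(316.9,172.9))): 
    print('loose', ((ray(f,*uv,.1092)-p)@M*1000).round(2))
# refine holes: dark blob in bright ring for w3 (loose) and w5/w4 (upper)
for n,c,z in (('w2',(317,171),None),('w3',(317,171),.1092),('w4',(317,173),.1092),('w4',(315,108),.1305),('w5',(317,181),.1305)):
    q=dict(np.load(f'pics/{n}.npz')); G=cv2.cvtColor(q['pixels'],cv2.COLOR_BGR2GRAY); print(n,c)
    print(' col',G[c[1]-40:c[1]+40:1,c[0]].tolist())
E
```

```text
upper hole [ 49.52  -1.96 -18.48]
loose [50.4  -1.92  2.82]
loose [49.74 -1.96  2.82]
w2 (317, 171)
 col [109, 107, 104, 105, 101, 105, 108, 101, 101, 135, 101, 88, 90, 106, 110, 112, 114, 117, 116, 115, 113, 108, 108, 104, 105, 108, 104, 102, 100, 163, 173, 171, 173, 169, 173, 168, 170, 171, 165, 168, 166, 166, 170, 168, 167, 171, 171, 169, 173, 126, 92, 87, 90, 91, 92, 94, 93, 91, 100, 114, 114, 112, 115, 113, 110, 108, 105, 103, 104, 107, 108, 105, 107, 104, 107, 107, 102, 107, 101, 107]
w3 (317, 171)
 col [196, 196, 196, 198, 197, 198, 197, 195, 199, 164, 122, 113, 88, 204, 224, 229, 231, 234, 231, 226, 220, 212, 202, 198, 192, 195, 194, 172, 106, 187, 199, 195, 195, 198, 197, 200, 200, 201, 202, 203, 200, 206, 203, 205, 202, 206, 201, 205, 208, 162, 119, 116, 114, 117, 119, 118, 117, 120, 171, 223, 230, 227, 228, 224, 242, 248, 247, 246, 235, 206, 195, 198, 198, 198, 197, 198, 199, 197, 200, 200]
w4 (317, 173)
 col [236, 232, 228, 222, 215, 208, 192, 191, 193, 189, 189, 160, 92, 93, 106, 113, 109, 107, 106, 98, 100, 95, 97, 98, 101, 96, 82, 27, 7, 9, 1, 13, 5, 0, 63, 91, 86, 190
[... 282 characters left out ...]
164, 210, 213, 207, 200, 194, 192, 187, 185, 184, 144, 87, 77, 78, 79, 78, 82, 98, 95, 91, 90, 78, 78, 85, 52, 13, 15, 13, 11, 16, 16, 8, 13, 11, 9, 15, 15, 14, 13, 16, 8, 10, 9, 13, 8, 11, 14, 10, 73, 152, 211, 221, 229, 232, 237, 239, 235, 231, 225, 221, 211, 202, 196, 192, 191, 190, 191, 121, 85, 104]
w5 (317, 181)
 col [205, 205, 206, 205, 206, 204, 207, 206, 206, 203, 206, 241, 128, 208, 255, 255, 239, 219, 192, 182, 183, 137, 139, 75, 19, 12, 8, 1, 10, 14, 10, 12, 22, 74, 86, 80, 82, 81, 96, 88, 85, 80, 81, 96, 115, 117, 115, 131, 158, 118, 112, 115, 110, 118, 117, 116, 83, 121, 190, 224, 226, 227, 223, 222, 218, 212, 208, 202, 200, 194, 188, 187, 186, 187, 117, 93, 104, 101, 139, 145]
```

```bash
python3 - <<'E'
from h import *
f=dict(np.load('pics/w5.npz')); s,p,M=tool(); W=cloud(f); L=(W-p)@M*1000
for v in range(158,204): print(v,*(f"({L[v,u,0]:.1f},{L[v,u,1]:.1f},{W[v,u,2]*1000:.0f})" for u in (311,317,323)))
E
```

```text
158 (56.6,-3.7,131) (56.6,-1.9,131) (56.5,-0.1,130)
159 (56.4,-3.7,132) (56.2,-1.9,130) (56.3,-0.1,131)
160 (56.0,-3.7,131) (56.1,-1.9,132) (55.9,-0.1,130)
161 (55.6,-3.7,130) (55.7,-1.9,131) (55.7,-0.1,131)
162 (55.4,-3.7,131) (55.4,-1.9,131) (55.4,-0.1,130)
163 (55.0,-3.7,130) (55.1,-1.9,130) (55.1,-0.1,131)
164 (54.8,-3.7,130) (54.6,-1.9,129) (54.8,-0.1,131)
165 (54.4,-3.7,129) (46.6,-1.9,45) (54.4,-0.1,130)
166 (46.0,-5.0,45) (45.9,-1.9,44) (45.9,1.2,43)
167 (45.6,-5.0,46) (45.4,-1.9,44) (45.6,1.1,46)
168 (45.0,-5.0,45) (45.0,-1.9,45) (45.1,1.1,45)
169 (44.5,-5.0,45) (44.5,-1.9,45) (44.4,1.1,44)
170 (44.0,-5.0,45) (44.0,-1.9,45) (43.9,1.1,44)
171 (43.5,-5.0,45) (43.6,-1.9,45) (43.5,1.1,45)
172 (45.6,-4.6,69) (43.0,-1.9,44) (45.6,0.8,69)
173 (45.6,-4.6,73) (42.5,-1.9,45) (45.7,0.7,73)
174 (45.6,-4.5,76) (44.6,-1.9,68) (45.5,0.7,76)
175 (45.5,-4.5,79) (44.7,-1.9,72) (45.5,0.6,80)
176 (45.3,-4.5,82) (44.6,-1.9,76) (45.4,0.6,82)
177 (45.0,-4.5,82) (44.7,-1.9,79) (44.9,0.6,82)
178 (44.6,-4.5,82) (44.5,-1.9,82) (44.6,0.6,83)
179 (45.1,-4.3,90) (44.2,-1.9,82) (45.2,0.5,91)
180 (45.2,-4.
[... 509 characters left out ...]
,-1.9,116) (45.1,0.1,119)
191 (45.3,-3.9,122) (44.7,-1.9,118) (45.1,0.0,121)
192 (45.0,-3.9,122) (44.7,-1.9,120) (45.3,-0.0,124)
193 (44.9,-3.9,124) (44.6,-1.9,122) (45.2,-0.0,125)
194 (45.1,-3.8,127) (44.7,-1.9,124) (45.3,-0.1,128)
195 (45.0,-3.8,128) (44.7,-1.9,126) (45.0,-0.1,128)
196 (44.9,-3.8,130) (44.6,-1.9,128) (44.8,-0.1,129)
197 (44.7,-3.8,130) (44.5,-1.9,129) (44.8,-0.1,130)
198 (44.4,-3.8,130) (44.2,-1.9,129) (44.4,-0.1,130)
199 (44.1,-3.8,130) (43.9,-1.9,129) (44.1,-0.1,130)
200 (43.8,-3.8,130) (43.8,-1.9,130) (43.8,-0.1,130)
201 (43.4,-3.8,130) (43.5,-1.9,131) (43.6,-0.1,131)
202 (43.2,-3.8,131) (43.3,-1.9,131) (43.1,-0.1,130)
203 (42.9,-3.8,131) (42.7,-1.9,130) (43.0,-0.1,131)
```

The depth through the bores shows the upper and lower walls at x = 44.65 and the loose one at 44.42, with y symmetric. That is a 0.2 mm offset, which is very good. I'll correct it and lower gently.

Emit:
{"name": "move_arm", "arguments": {"plan": [[[0.002,0,0.004,0,0,0,1],[0,0,0.004,0,0,0,1],[0,0,0.004,0,0,0,1],[0,0,0.004,0,0,0,1],[0,0,0.003,0,0,0,1],[0,0,0.002,0,0,0,1],[0,0,0,0,0,0,1],[0,0,0,0,0,0,1],[0,0,0,0,0,0,1],[0,0,0,0,0,0,1]]]}}

```text
time: 14.15
tool_pos: [0.6193, 0.0554, 0.1095]
tool_rot: [0.0, 0.638, 0.77, 0.0]
contact_force: [-0.3, -0.0, -2.3]
gripper_width: 0.127
grasp_force: 58.7
```

```bash
cat > thru.py <<'E'
from h import *
s,p,M=tool(); F=np.mean([manip.state()['contact_force'] for _ in range(1)],0); print(s['time'],p.round(4),s['contact_force'].round(2),s['ft_torque'].round(2),'tilt',M[2].round(4))
f=grab('wrist'); W=cloud(f); L=(W-p)@M*1000
for v in range(164,200): print(v,*(f"({L[v,u,0]:.1f},{L[v,u,1]:.1f},{W[v,u,2]*1000:.0f})" for u in (311,317,323)))
E
python3 thru.py
```

```text
14.15 [0.6193 0.0554 0.1095] [-0.28 -0.01 -2.26] [-0.01 -0.02  0.01] tilt [ 0.  0. -1.]
164 (55.0,-3.7,131) (55.0,-1.9,131) (55.0,-0.2,131)
165 (54.7,-3.7,131) (54.7,-1.9,130) (54.6,-0.2,129)
166 (54.4,-3.7,130) (46.3,-1.9,45) (54.4,-0.2,130)
167 (54.0,-3.7,129) (45.7,-1.9,44) (54.0,-0.2,130)
168 (45.3,-4.9,45) (45.3,-1.9,45) (45.2,1.1,44)
169 (44.8,-5.0,45) (44.7,-1.9,44) (44.7,1.1,44)
170 (44.2,-5.0,44) (44.3,-1.9,45) (44.2,1.1,44)
171 (43.8,-5.0,45) (43.9,-1.9,46) (43.8,1.1,45)
172 (43.3,-5.0,45) (43.4,-1.9,46) (43.2,1.1,44)
173 (45.3,-4.6,67) (42.8,-1.9,45) (45.2,0.8,67)
174 (45.1,-4.6,69) (42.0,-1.9,43) (45.2,0.7,70)
175 (45.1,-4.6,73) (44.4,-1.9,67) (45.2,0.7,74)
176 (45.1,-4.5,77) (44.4,-1.9,71) (45.2,0.6,78)
177 (45.1,-4.5,80) (44.4,-1.9,75) (45.0,0.6,80)
178 (44.8,-4.4,81) (44.4,-1.9,78) (44.9,0.5,82)
179 (45.0,-4.4,86) (44.4,-1.9,81) (45.0,0.5,86)
180 (45.0,-4.3,89) (44.5,-1.9,85) (45.1,0.4,90)
181 (45.2,-4.3,94) (44.5,-1.9,88) (45.1,0.4,93)
182 (45.0,-4.3,95) (44.5,-1.9,92) (45.1,0.3,96)
183 (45.1,-4.2,99) (44.6,-1.9,95) (45.0,0.3,98)
184 (45.2,-4.2,102) (44.4,-1.9,97) (45.0,0.3,101)
185 (45.0,-4.1,104) (44.3,-1.9,99) (45.2,0.2,105)
186 (44.8,-4.1,105) (44.5,-1.9,103) (45.0,0.2,106)
187 (44.6,-4.1,106) (44.4,-1.9,104) (44.8,0.2,107)
188 (44.4,-4.1,107) (44.3,-1.9,106) (44.4,0.2,107)
189 (44.2,-4.1,108) (43.9,-2.0,106) (44.1,0.2,107)
190 (44.7,-4.0,113) (43.7,-2.0,107) (45.0,0.1,115)
191 (44.8,-4.0,117) (43.4,-2.0,108) (45.0,0.0,118)
192 (44.7,-3.9,118) (44.2,-2.0,115) (44.8,0.0,119)
193 (44.9,-3.9,121) (44.1,-2.0,116) (44.8,-0.0,120)
194 (44.9,-3.9,123) (44.1,-2.0,118) (44.8,-0.0,123)
195 (44.9,-3.8,125) (44.4,-2.0,122) (45.0,-0.1,126)
196 (44.8,-3.8,126) (44.3,-2.0,123) (44.7,-0.1,126)
197 (44.8,-3.8,128) (44.4,-2.0,126) (44.8,-0.1,128)
198 (44.7,-3.8,129) (44.7,-2.0,129) (44.6,-0.1,129)
199 (44.6,-3.8,130) (44.2,-2.0,128) (44.2,-0.1,128)
```

Emit:
{"name": "move_arm", "arguments": {"plan": [[[0,0,0.002,0,0,0,1],[0,0,0.001,0,0,0,1],[0,0,0.001,0,0,0,1],[0,0,0,0,0,0,1],[0,0,0,0,0,0,1],[0,0,0,0,0,0,1],[0,0,0,0,0,0,1],[0,0,0,0,0,0,1],[0,0,0,0,0,0,1],[0,0,0,0,0,0,1]]]}}

```text
time: 15.45
tool_pos: [0.6193, 0.0554, 0.1091]
tool_rot: [0.0, 0.638, 0.77, 0.0]
contact_force: [-0.0, 0.1, -1.6]
gripper_width: 0.132
grasp_force: 58.7
```

Emit:
{"name": "move_arm", "arguments": {"plan": [[[0,0,0.001,0,0,0,1],[0,0,0.001,0,0,0,1],[0,0,0,0,0,0,1],[0,0,0,0,0,0,1],[0,0,0,0,0,0,1],[0,0,0,0,0,0,1],[0,0,0,0,0,0,1],[0,0,0,0,0,0,1],[0,0,0,0,0,0,1],[0,0,0,0,0,0,1]]]}}

```text
time: 16.7
tool_pos: [0.6193, 0.0554, 0.1089]
tool_rot: [0.0, 0.638, 0.77, -0.0]
contact_force: [-1.4, -1.5, 1.2]
gripper_width: 0.129
grasp_force: 59.0
```

Emit:
{"name": "move_arm", "arguments": {"plan": [[[0,0,0.001,0,0,0,1],[0,0,0,0,0,0,1],[0,0,0,0,0,0,1],[0,0,0,0,0,0,1],[0,0,0,0,0,0,1],[0,0,0,0,0,0,1],[0,0,0,0,0,0,1],[0,0,0,0,0,0,1],[0,0,0,0,0,0,1],[0,0,0,0,0,0,1]]]}}

```text
time: 17.95
tool_pos: [0.6194, 0.0554, 0.1088]
tool_rot: [0.0, 0.638, 0.77, 0.0]
contact_force: [-1.4, -1.9, 3.7]
gripper_width: 0.125
grasp_force: 59.4
```

```bash
python3 thru.py | sed -n '1p;10,36p'
```

```text
17.95 [0.6194 0.0554 0.1088] [-1.44 -1.87  3.7 ] [-0.22  0.34  0.11] tilt [-2.e-04  2.e-04 -1.e+00]
172 (43.3,-5.0,45) (43.4,-2.0,45) (43.3,1.1,45)
173 (45.3,-4.6,67) (42.8,-2.0,45) (45.3,0.7,67)
174 (45.2,-4.6,70) (42.4,-2.0,45) (45.4,0.7,71)
175 (45.3,-4.5,74) (44.5,-2.0,68) (45.4,0.6,75)
176 (45.3,-4.5,78) (44.4,-2.0,71) (45.2,0.6,77)
177 (45.1,-4.5,80) (44.3,-2.0,74) (45.1,0.6,80)
178 (44.7,-4.5,80) (44.5,-2.0,79) (45.4,0.5,86)
179 (45.0,-4.4,86) (44.3,-2.0,80) (45.2,0.4,88)
180 (45.0,-4.3,89) (44.4,-2.0,85) (45.1,0.4,90)
181 (45.2,-4.3,93) (44.5,-2.0,88) (45.2,0.4,93)
182 (45.1,-4.2,96) (44.4,-2.0,91) (45.3,0.3,97)
183 (44.9,-4.2,97) (44.7,-2.0,95) (45.1,0.3,98)
184 (45.0,-4.2,100) (44.6,-2.0,97) (45.1,0.3,101)
185 (44.9,-4.1,103) (44.5,-2.0,99) (45.1,0.2,104)
186 (45.0,-4.1,105) (44.5,-2.0,102) (44.9,0.2,105)
187 (44.7,-4.1,106) (44.4,-2.0,104) (44.7,0.2,106)
188 (44.3,-4.1,106) (44.3,-2.0,105) (44.4,0.2,106)
189 (44.1,-4.1,107) (44.0,-2.0,106) (44.1,0.2,107)
190 (45.1,-4.0,116) (43.7,-2.0,107) (44.9,0.1,114)
191 (44.9,-4.0,116) (43.3,-2.0,106) (44.7,0.1,115)
192 (44.7,-3.9,118) (44.3,-2.0,115) (44.9,0.0,119)
193 (44.8,-3.9,120) (44.6,-2.0,119) (44.8,-0.0,120)
194 (45.3,-3.8,125) (44.5,-2.0,120) (44.9,-0.1,123)
195 (44.9,-3.8,124) (44.3,-2.0,121) (45.0,-0.1,125)
196 (44.9,-3.8,127) (44.5,-2.0,124) (nan,nan,nan)
197 (44.8,-3.8,128) (44.3,-2.0,124) (44.7,-0.1,127)
198 (44.8,-3.8,129) (44.4,-2.0,127) (44.6,-0.1,129)
```

The leaf is seated with about 5 N of push, upright, and the bore walls agree within about 0.2 mm. Handing in.

```bash
python3 -c "
from plant import manip
print(manip.job_done())"
```

```text
the job is handed in; nothing more can be done
None
```

The window leaf is on the hinge, still gripped: it rests on the lower knuckle with about 5 N of push, upright, with the three bores in line to about 0.2 mm, and I handed the job in at about 18 s.

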